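Clear the carton gauge and hold its sprung rod at the length mark

TASK

A handled canister is parked on the bed of the carton length gauge, in the way of its sprung measuring rod: lift it off and, keeping it upright, set it down gently on the bench close beside the bed. Then pull the rod out by its upright grip plate against the spring until its pointer is level with the length mark, and finish while still holding it there, since it springs back if let go. Leave the other things on the bench where they are.

Things in the scene. Friction and masses are not known exactly. Their poses are not given: they have to be found in the camera images.
- gauge: Carton length gauge, fixed to the bench. A flat dark steel bed 130 wide (its x) by 490 long (its y, from -340 to +150) by 20 high, carrying an aluminium sleeve (28 mm diameter, axis along y at x = 0, 55 above the bench, from y = -330 to -125, on two saddles 50 wide). Origin at bench height, on the rod's centre line; x across the bed, z up. The rod pulls out of the sleeve towards the gauge's +y.
- rod (a joint): How far the sprung rod is pulled out, m: 0 = fully in (where it starts), 0.205 = end of travel. The spring pulls it back with about 2.7 N at 0 plus 45 N per m of pull (8 to 12 N in the range of the mark); it does not latch.
- grip_top (a point): Centre of the top edge of the rod's aluminium upright grip plate, 127 above the bench. The plate is 12 thick along the pull, 50 wide across it, and stands from 26 to 127 above the bench; the steel rod (14 diameter) enters it at 55 above the bench, so fingers can pinch its faces from above, over the rod. It lies at gauge (0, -100 + pull) mm; axes as the gauge's, +y is the pull direction.
- pointer (a point): Outer end of the rod's pointer, a small white finger 4 thick sticking out sideways (gauge +x) from the middle of the grip plate, 35 above the bench; at gauge (42, -100 + pull) mm. Axes as the gauge's.
- mark_edge (a point): The length mark: inner edge, near the pointer's height, of a fixed white upright blade 4 thick (along the pull), 30 wide, top 58 above the bench, on a small foot on the bed's +x border and reaching 13 past the bed. At gauge x = 48, y differing each time (25 to 85). Axes as the gauge's. The pointer is level with it when both have the same gauge y; they stay 6 apart in x and never touch.
- canister: Closed steel canister, 76 diameter, 78 high to its lid, about 0.25 to 0.5 kg, with a rigid arched bail: a round bar 10 thick whose axis runs along the canister's x, 115 above its underside, straight for 52 mm, with 32 mm free between bar and lid. Origin at the centre of its underside, z up. It starts on the bed in front of the grip plate.
- bottle: Bystander: amber bottle, 60 diameter, 130 high, origin under its centre.
- spool: Bystander: brown ribbon spool standing on end, 72 diameter, 80 high, origin under its centre.
- tin: Bystander: plain steel tin without a handle, 76 diameter, 85 high, origin under its centre.
- tape_roll: Bystander: roll of brown tape lying flat, 100 diameter, 48 high, origin under its centre.
- stapler: Bystander: desk stapler, 140 long (its y), 36 wide, 51 high, origin under its centre.
- carton: Bystander: small open carton, 150 (x) by 110 (y) by 80 high, origin under its centre.
Not all that is in view belongs to the job. What is shaped like the canister but blue or purple is not meant.

How it is judged (in metres and radians):
On the way, in this order (a step that is already met when the one before it is completed fails the run):
1. the canister is lifted clear of the gauge bed (height (world z) of canister above 0.04 m and contact force between canister and gauge below 0.1 N and contact force between the fingers and canister above 0.5 N and angle between canister's own z axis and vertical below 0.5 rad), for 0.1 s.
2. it is brought down on the bench beside the bed while still held, slowly (height (world z) of canister below 0.015 m and contact force between the fingers and canister above 0.5 N and linear speed of canister below 0.15 m/s), for 0.05 s.
3. it stands upright on the bench beside the bed, let go (height (world z) of canister below 0.006 m and angle between canister's own z axis and vertical below 0.1 rad and linear speed of canister below 0.03 m/s and contact force between the fingers and canister below 0.1 N and contact force between canister and gauge below 0.1 N and horizontal distance between canister and gauge below 0.35 m), for 0.2 s.
4. the rod is pulled out to the mark and held by the fingers (y of pointer in the frame of mark_edge between -0.006 and 0.006 m and velocity of joint rod between -0.015 and 0.015 m/s and contact force between the fingers and rod above 4 N), for 0.3 s.
At the end, for the whole second after the job is handed in: The fingers hold the rod (over 4 N on it), still, with the pointer within 6 mm of the length mark along the pull; the canister stands at rest, upright (within 0.1 rad) and let go on the bench, off the gauge and within 350 mm of the gauge's origin, not propping the rod (all of step 3 and all of step 4 and contact force between canister and rod below 0.1 N); the arm keeps its last pose, push and grip.
It fails at once if a bystander is shifted more than 25 mm or tipped over (distance of any of bottle, spool, tin, tape_roll, stapler, carton from where it was at the start of the episode above 0.025 m or angle between any of bottle, spool, tin, tape_roll, stapler, carton's own z axis and vertical above 0.35 rad).
It fails at once if the canister is tipped (over 0.7 rad) (angle between canister's own z axis and vertical above 0.7 rad).
It also fails if it takes over 58 s, if anything falls off the work surface, if the arm or the gripper's body presses on something with over 40 N, if the wrist force passes 120 N, or if a joint passes its speed limit or range.

ROBOT

A 6-joint arm with a two-finger parallel gripper is mounted at the origin on the work surface. World frame = base frame: x ahead of the robot, y to its left, z up, the work surface at z = 0. Lengths are in mm, angles in degrees, forces in N, time in s.
With the tool pointing down it reaches from about 300 to 850 mm from the base axis. Payload 4.2 kg.
Tool frame: the origin (TCP) lies midway between the tips of the shut fingers; the grasp point (between the pads) lies 19 mm behind it (pinch_z is the distance from the TCP to the grasp point, in mm); z points along the fingers, y is the line along which they close (so a half turn about z gives the same grasp; the last joint's range is limited). The gripper opens to 91 mm and grips with 3 to 60 N. Pads are 32 mm wide; open, the fingers measure 118 mm over their backs; the gripper's body (76 mm by 178 mm) begins 60 mm behind the grasp point.
Start: joints at [-65.26, 18.312, 89.639, -0, 72.044, -1.146], TCP at [251.042, -517.321, 213.976] pointing down, gripper open.
Joint ranges: [-177.97, 177.97], [-48.28, 115.42], [12.27, 149.76], [-77.06, 257.06], [2.81, 150.46], [-146.56, 146.56]. Speed limits (degrees/s): [147.25, 147.25, 180, 180, 180, 180].

INTERFACE

Orientations are given as [roll, pitch, yaw] about the fixed x, y, z axes, in that order (R = Rz(yaw) Ry(pitch) Rx(roll)).
In Python, from workcell import * gives the robot as it stands.
- The arm moves only by the tool step_arm, never from a script. Its argument "steps" is a list of rows, each a list of 7 numbers: the turn, a rotation vector about the tool's x, y, z in degrees, then the shift along the tool's x, y, z in mm, then the opening, from 0 (shut) to 1 (fully open). In form: [[rx, ry, rz, x, y, z, hand], ...]. A call has exactly 8 rows; each row shifts and turns the commanded pose from where the row before left it, along the tool's axes as they then stand; what a row does not reach is not made up. A row lasts 1/8 s, in which the tool goes at most 62.5 mm and 10.7 degrees, less where a joint would pass 70% of its speed; a pose out of reach is approached as far as the arm can. A call is refused whole if a number of a shift passes 62.5 or a number of a turn 10.7, either way. A call with a gripper value outside its range is refused whole. The fingers move at their own pace and stop on an object; "force" is the grip in N (left out, the last holds). Time passes only in rows, so rows that do not move let the fingers close, or fill a call up. It gives the time, the measured TCP pose, the force, the opening and the grip force at its end, in the units of the state.
- state(): the state, without advancing time (a new reading comes with each control period).
- grab_frame(name): name is "scene" or "side" or "wrist"; returns a dict with "image" (480x640x3 uint8, blue, green, red), "fovy" (degrees; the focal length in pixels is half the picture's height over the tangent of half this angle, whatever the lens; pixels are square), "cx", "cy" (the principal point, pixels), "dist" ([k1, k2, p1, p2, k3] as OpenCV has them; the pictures are not rectified), "origin" and "rotation" of the camera in the world; the wrist camera has in their place "tool_from_camera" (4x4, takes a point from camera to tool coordinates, whose origin is the TCP and whose axes are the flange's). Camera axes: x right, y down, z forward; pixel columns grow to the right and rows downward; lengths in mm; the calibration is good to about 2 mm. A picture is of the moment at which its call begins: read the wrist's pose just before it. There is no depth.
- job_done(): hands the job in; it is judged then, once.
The state is a dict: "time_s": time; "qpos": joint angles; "qvel": joint speeds; "effort": joint torques, N m; "ee_pos": TCP position; "ee_rot": TCP orientation; "force": force on the tool from outside, world axes, zero at the start; "torque": the same for the moment, N m; "gripper_width": finger opening in mm; "gripper_force": force on a finger pad.
Only numpy, scipy, OpenCV 4.12 (cv2) and the standard library are available. Lean on these libraries where they do the work, as an engineer would, in place of code of your own. Each camera call takes 0.05 s, during which the arm holds its last target. There are 200 camera calls.

## Working session

There is one attempt and no reset: what is moved stays moved. The work goes in short steps, Python scripts to look and compute and a tool call to move; the robot and the scene stay as the last step left them, time stands still between calls to the robot, and variables do not carry over. Pictures are saved under pics/ and viewed, at most 13 in all, crops included, and the job is handed in when it is done.

Besides the shell and the picture viewer there is one more tool, called as name(argument=value, ...) on one line, values as JSON. step_arm: Moves the arm, as the interface text tells. Its arguments: {"type":"object","properties":{"steps":{"type":"array","items":{"type":"array","items":{"type":"number"}}},"force":{"type":"number"}},"required":["steps"]}

```bash
mkdir -p pics; cat > h.py <<'E'
import numpy as np, cv2
from workcell import *
from scipy.spatial.transform import Rotation as Ro
def K(f):
    h=f["image"].shape[0]; fl=h/2/np.tan(np.radians(f["fovy"])/2)
    return np.array([[fl,0,f["cx"]],[0,fl,f["cy"]],[0,0,1.]])
def cam(f,st=None):
    if "origin" in f: return np.array(f["origin"],float),np.array(f["rotation"],float).reshape(3,3)
    T=np.array(f["tool_from_camera"]); R=Ro.from_euler("xyz",st["ee_rot"],degrees=True).as_matrix()
    return R@T[:3,3]+np.array(st["ee_pos"]), R@T[:3,:3]
def ray(f,px,st=None):
    o,R=cam(f,st); d=cv2.undistortPoints(np.array([[px]],float),K(f),np.array(f["dist"],float))[0,0]
    return o,R@np.array([d[0],d[1],1])
def atz(f,px,z,st=None):
    o,d=ray(f,px,st); return o+d*(z-o[2])/d[2]
def proj(f,P,st=None):
    o,R=cam(f,st); p=(np.atleast_2d(P)-o)@R
    return cv2.projectPoints(p.reshape(-1,1,3),np.zeros(3),np.zeros(3),K(f),np.array(f["dist"],float))[0].reshape(-1,2)
def tri(*rs):
    A=sum(np.eye(3)-np.outer(d,d)/(d@d) for o,d in rs); b=sum((np.eye(3)-np.outer(d,d)/(d@d))@o for o,d in rs)
    return np.linalg.solve(A,b)
import pickle
def grab(n,tag):
    st=state(); f=grab_frame(n); pickle.dump((f,st),open(f"pics/{tag}.pkl","wb")); cv2.imwrite(f"pics/{tag}.png",f["image"]); return f,st
def load(tag): return pickle.load(open(f"pics/{tag}.pkl","rb"))
E
python3 -c "
from h import *
for n in ('scene','side'):
    f,s=grab(n,n+'0'); print(n,f['origin'],f['fovy'],f['dist'])
print(s)"
```

```text
scene [1226.24120243  722.35139577  900.13053341] 47.42914276111698 [-0.14609204  0.          0.          0.          0.        ]
side [ 82.86211806 533.01717258 567.12498244] 54.672080438654724 [-0.04319928  0.          0.          0.          0.        ]
{'time_s': 0.05, 'qpos': array([-6.52609573e+01,  1.83499823e+01,  8.97053234e+01,  6.77461633e-04,
        7.20442657e+01, -1.14719959e+00]), 'qvel': array([ 0.04913378, -0.03785194, -0.09612287,  0.01698234,  0.0772616 ,
       -0.00356916]), 'effort': array([ 1.55335154e-03, -4.13720620e+01, -2.32786077e+01,  7.32586370e-02,
        4.19037428e-02, -3.69478323e-05]), 'ee_pos': array([ 250.81932447, -516.85392335,  213.1442511 ]), 'ee_rot': array([-1.79900462e+02, -2.63749673e-03,  2.58860306e+01]), 'force': array([ 0.23294086, -0.05703176, -0.49710826]), 'torque': array([0.01173415, 0.01347102, 0.024532  ]), 'gripper_force': 0.0, 'gripper_width': 91.00215520044499}
```

View pics/scene0.png

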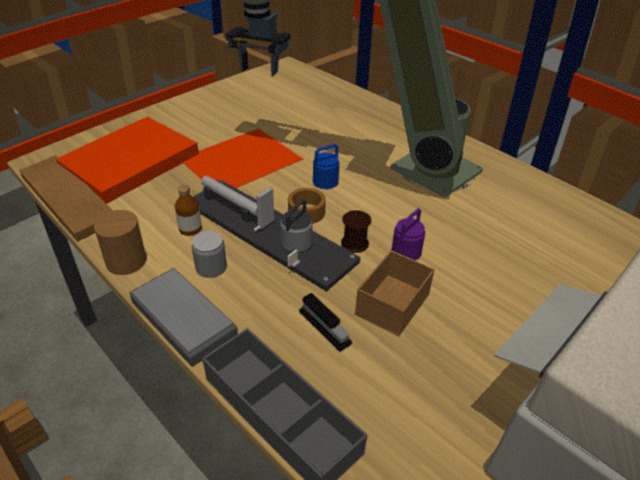

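View pics/side0.png

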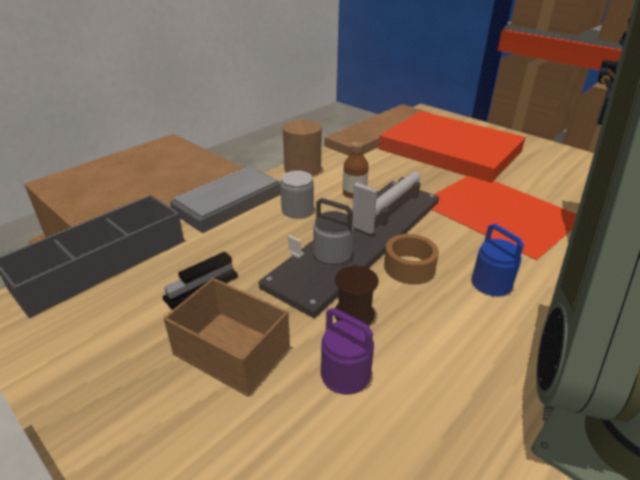

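The scene view shows the grey canister on the bed at (296,232), and the side view shows it at (333,235). Things it could be confused with, in scene pixels, are the blue canister (326,168), the purple canister (408,238) and the plain tin (209,253). I choose the grey one with the bail on the dark bed and will check it in a close crop.

```bash
python3 -c "
from h import *
a=load('scene0')[0]['image'][165:295,185:365]; b=load('side0')[0]['image'][170:320,250:450]
cv2.imwrite('pics/c1.png',cv2.resize(a,None,fx=4.4,fy=4.4,interpolation=cv2.INTER_CUBIC)); cv2.imwrite('pics/c2.png',cv2.resize(b,None,fx=4,fy=4,interpolation=cv2.INTER_CUBIC))"
```

```text
(no output)
```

View pics/c1.png

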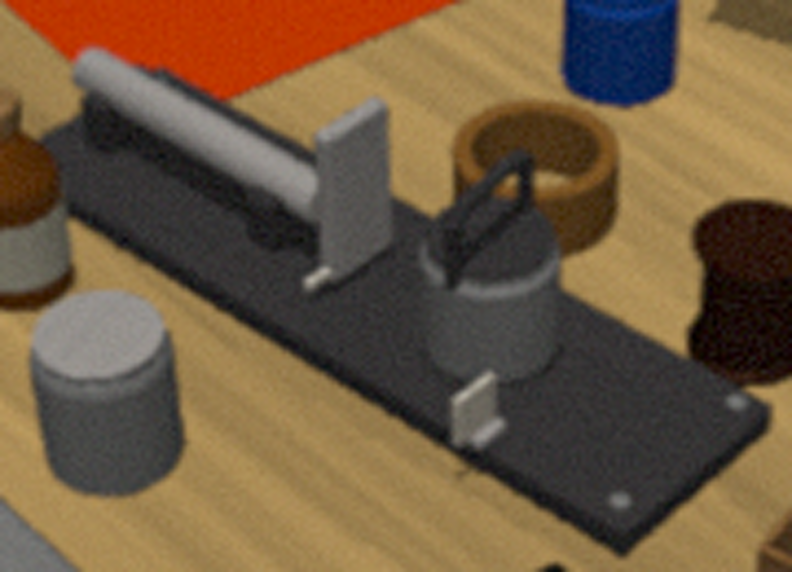

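View pics/c2.png

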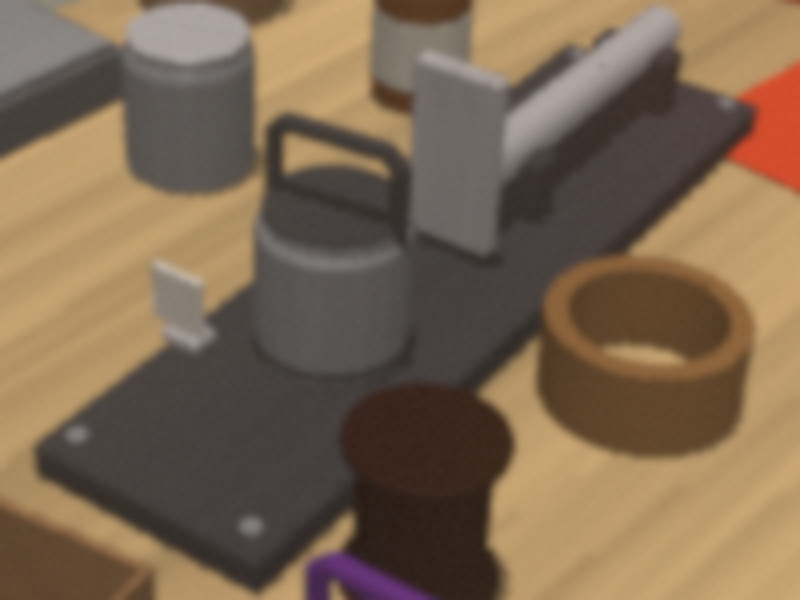

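The crops confirm the choice: a grey steel canister with a bail stands on the dark bed between the grip plate and the white mark blade. I'll fit the gauge pose, the mark and the canister to the points I read off.

```bash
cat > fit.py <<'E'
from h import *
from scipy.optimize import least_squares
S,D=load('scene0')[0],load('side0')[0]
sc=lambda u,v:(u/4.4+185-.4,v/4.4+165-.4); sd=lambda u,v:(u/4+250-.4,v/4+170-.4)
# gauge points: (frame, px, gauge xyz)
G=[(S,sc(626,540),(65,150,20)),(S,sc(770,407),(-65,150,20)),(S,sc(318,135),(25,-94,127)),(S,sc(387,105),(-25,-94,127)),(S,sc(320,282),(25,-94,26)),
   (D,sd(40,452),(65,150,20)),(D,sd(258,578),(-65,150,20)),(D,sd(755,112),(-65,-340,20)),(D,sd(416,60),(25,-94,127)),(D,sd(503,87),(-25,-94,127)),(D,sd(412,232),(25,-94,26)),(D,sd(494,253),(-25,-94,26))]
def gw(p,q): c,s=np.cos(p[2]),np.sin(p[2]); q=np.array(q,float); return np.array([p[0]+c*q[0]-s*q[1],p[1]+s*q[0]+c*q[1],q[2]])
def res(p): return np.concatenate([proj(f,gw(p,q))[0]-px for f,px,q in G])
if __name__=="__main__":
    c0=[tri(ray(S,sc(626,540)),ray(D,sd(40,452))),tri(ray(S,sc(770,407)),ray(D,sd(258,578)))]
    c0=np.array(c0); print(c0.round(1),np.linalg.norm(c0[0]-c0[1]))
    e=c0[0]-c0[1]; yaw=np.arctan2(e[1],e[0]); m=c0.mean(0)
    p0=[m[0]+150*np.sin(yaw),m[1]-150*np.cos(yaw),yaw]
    r=least_squares(res,p0); p=r.x; print('gauge',p[:2].round(1),np.degrees(p[2]).round(2)); print(r.fun.reshape(-1,2).round(1).tolist())
    inv=lambda P:gw([0,0,-p[2]],np.array(P)-[p[0],p[1],0]).round(1)
    for n,a,b in [('mark out top',sc(453,400),sd(154,264)),('mark in top',sc(495,375),sd(204,292)),('bailA',sc(452,235),sd(283,120)),('bailB',sc(522,158),sd(395,155)),('bailmid',sc(487,197),sd(340,137))]:
        P=tri(ray(S,a),ray(D,b)); print(n,P.round(1),inv(P))
    P=atz(S,sc(318,281),35); print('pointer',inv(P))
    for n in ((S,sc(453,400)),(D,sd(154,264)),(S,sc(495,375)),(D,sd(204,292))): print('mk z58',inv(atz(*n,58)))
    for n in ((S,sc(487,197)),(D,sd(340,137))): print('bail z135',atz(*n,135).round(1),inv(atz(*n,135)))
    a=atz(S,sc(452,235),135);b=atz(S,sc(522,158),135);print('bail ang S',np.degrees(np.arctan2(*(b-a)[1::-1])),np.linalg.norm(b-a))
    a=atz(D,sd(283,120),135);b=atz(D,sd(395,155),135);print('bail ang D',np.degrees(np.arctan2(*(b-a)[1::-1])),np.linalg.norm(b-a))
    for n,px,z,fr in [('spool',sc(752,240),80,S),('spoolD',sd(428,437),80,D),('tape',sc(537,150),48,S),('tapeD',sd(648,315),48,D),('tin',sc(100,335),85,S),('tinD',sd(188,32),85,D),('stap',(325,318),40,S),('bottle',(186,190),130,S),('carton',(395,290),80,S),('cartonD',(228,318),80,D),('blue',(326,165),78,S),('purple',(408,238),60,S)]: 
        q=atz(fr,px,z); print(n,q.round(),inv(q))
E
python3 fit.py
```

```text
Traceback (most recent call last):
  File "fit.py", line 11, in <module>
    c0=[tri(ray(S,sc(626,540)),ray(D,sd(40,452))),tri(ray(S,sc(770,407)),ray(D,sd(258,578)))]
            ~~~^^^^^^^^^^^^^^^
  File "h.py", line 12, in ray
    o,R=cam(f,st); d=cv2.undistortPoints(np.array([[px]],float),K(f),np.array(f["dist"],float))[0,0]
        ~~~^^^^^^
  File "h.py", line 8, in cam
    if "origin" in f: return np.array(f["origin"],float),np.array(f["rotation"],float).reshape(3,3)
                                                         ~~~~~~~~~~~~~~~~~~~~~~~~~~~~~~~~~~~~~^^^^^
ValueError: cannot reshape array of size 3 into shape (3,3)
```

```bash
sed -i 's/np.array(f\["rotation"\],float).reshape(3,3)/Ro.from_euler("xyz",f["rotation"],degrees=True).as_matrix()/' h.py; python3 -c "
from h import *
print(load('scene0')[0]['rotation'],load('side0')[0]['rotation'])"; python3 fit.py
```

```text
[-130.40853807   -1.08851505  135.91076113] [-125.69898558   -0.24788632 -136.74295383]
[[599.  130.4  13.7]
 [472.1 116.7  13.6]] 127.59879698465555
gauge [551.6 -24.5] 6.23
[[0.2, -1.4], [1.7, -0.8], [2.3, 1.8], [1.1, -0.6], [3.8, 1.0], [-1.0, -2.7], [1.5, -3.9], [1.5, -2.5], [0.1, -1.4], [-0.0, -0.6], [-1.4, -1.9], [-1.6, 1.0]]
mark out top [625.3  29.3  57. ] [79.  45.5 57. ]
mark in top [593.9  27.   54.2] [47.6 46.6 54.2]
bailA [587.8 -15.7 127.1] [ 36.9   4.8 127.1]
bailB [526.  -26.4 134.1] [-25.7   0.9 134.1]
bailmid [556.7 -21.9 129.9] [  5.3   2.1 129.9]
pointer [ 36.1 -97.5  35. ]
mk z58 [78.3 43.4 58. ]
mk z58 [76.9 50.  58. ]
mk z58 [49.5 47.1 58. ]
mk z58 [43.4 53.5 58. ]
bail z135 [562.9 -13.9 135. ] [ 12.3   9.4 135. ]
bail z135 [552.8 -19.  135. ] [  1.7   5.3 135. ]
bail ang S -161.4665263311991 74.76867021335921
bail ang D -168.1996664503015 58.263501743899006
spool [435.  60.  80.] [-107.3   96.6   80. ]
spoolD [430.  64.  80.] [-111.5  101.3   80. ]
tape [ 435. -111.   48.] [-125.5  -73.5   48. ]
tapeD [ 434. -108.   48.] [-126.4  -70.2   48. ]
tin [ 745. -112.   85.] [ 182.8 -107.9   85. ]
tinD [ 743. -110.   85.] [ 181.  -105.5   85. ]
stap [683. 208.  40.] [155.5 216.8  40. ]
bottle [ 701. -255.  130.] [ 123.3 -245.6  130. ]
carton [547. 278.  80.] [ 28.6 300.8  80. ]
cartonD [510. 264.  80.] [ -9.8 291.2  80. ]
blue [ 317. -159.   78.] [-247.6 -108.3   78. ]
purple [376. 178.  60.] [-153.1  220.2   60. ]
```

```bash
cat >> h.py <<'E'
def plan(target, yaw=None, n=8):
    """tool-axis shift to reach world TCP target from the state now, given turn done first to yaw (tool down)"""
    s=state(); y0=s["ee_rot"][2]; y1=y0 if yaw is None else yaw
    R=Ro.from_euler("xyz",[180,0,y1],degrees=True).as_matrix()
    d=R.T@(np.array(target,float)-s["ee_pos"])
    print("t",s["time_s"],"pos",s["ee_pos"].round(1),"rot",s["ee_rot"].round(2),"| turn rz",round(y0-y1,2),"shift",d.round(1),"per row",(d/n).round(2))
E
python3 -c "
from h import *
f,s=grab('wrist','w0'); print(np.array(f['tool_from_camera']).round(3),f['fovy'],f['dist'])
plan((540,-60,380),8,14)"
```

```text
[[ 0.00000e+00 -9.70000e-01 -2.43000e-01  6.80270e+01]
 [ 1.00000e+00 -0.00000e+00  1.00000e-03  1.40200e+00]
 [-1.00000e-03 -2.43000e-01  9.70000e-01 -1.70036e+02]
 [ 0.00000e+00  0.00000e+00  0.00000e+00  1.00000e+00]] 60.55682485977037 [-0.02431584  0.          0.          0.          0.        ]
t 0.15 pos [ 250.9 -517.   213.3] rot [-179.92    0.     25.89] | turn rz 17.89 shift [ 349.9 -412.3 -166.7] per row [ 24.99 -29.45 -11.91]
```

step_arm(steps=[[0, 0, 9, 0, 0, -20, 1], [0, 0, 8.9, 0, 0, -20, 1], [0, 0, 0, 30, -35, -16, 1], [0, 0, 0, 30, -35, -16, 1], [0, 0, 0, 30, -35, -16, 1], [0, 0, 0, 30, -35, -16, 1], [0, 0, 0, 30, -35, -16, 1], [0, 0, 0, 30, -35, -16, 1]])

```text
time_s: 1.15
ee_pos: [400.6, -282.9, 350.3]
ee_rot: [-180.0, 0.0, 8.0]
force: [0.6, -0.7, -0.3]
gripper_width: 91.2
gripper_force: 0.0
```

step_arm(steps=[[0, 0, 0, 30, -35, -10, 1], [0, 0, 0, 30, -35, -10, 1], [0, 0, 0, 30, -35, -10, 1], [0, 0, 0, 30, -35, 0, 1], [0, 0, 0, 30, -35, 0, 1], [0, 0, 0, 20, -27, 0, 1], [0, 0, 0, 0, 0, 0, 1], [0, 0, 0, 0, 0, 0, 1]])

```text
time_s: 2.15
ee_pos: [540.0, -61.1, 379.7]
ee_rot: [180.0, 0.1, 8.0]
force: [0.7, 0.3, -0.0]
gripper_width: 91.5
gripper_force: 0.0
```

```bash
python3 -c "
from h import *
f,s=grab('wrist','w1'); print(s['time_s'],s['ee_pos'],s['ee_rot'],s['qvel'].round(2))
p=[551.6,-24.5,np.radians(6.2)]
cv2.imwrite('pics/w1b.png',cv2.resize(f['image'],(800,600),interpolation=cv2.INTER_CUBIC))"
```

```text
2.15 [540.03653983 -61.13677889 379.71904385] [1.79969343e+02 5.11683082e-02 7.97908671e+00] [-1.06 -0.49 -0.04  0.12 -0.01  0.03]
```

View pics/w1b.png

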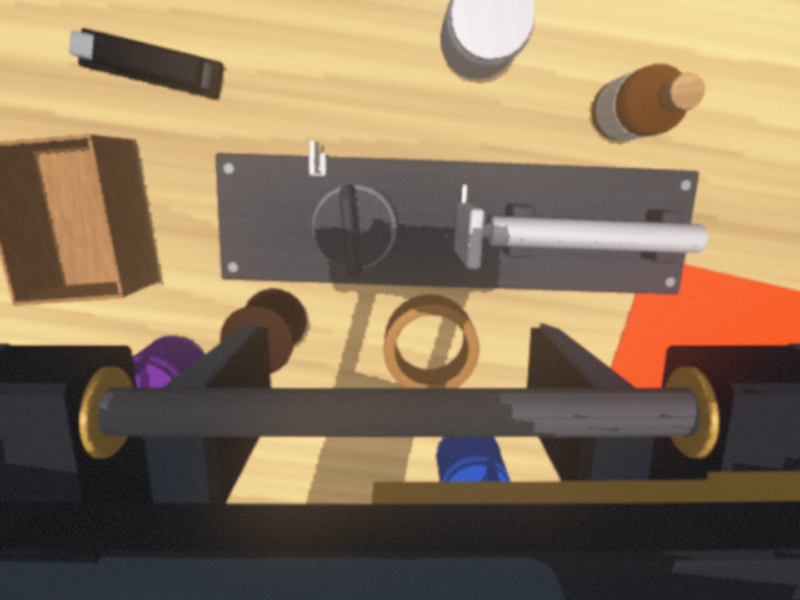

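The wrist view (800x600) shows these pixels:
- Bed corners: (218,154), (222,279), (698,171), (680,293)
- Pointer tip: (464,185)
- Mark blade top edge: about (312,140–175)
- Canister lid: about (354,227), with the bail nearly vertical in the picture

Next I'll refit with the wrist picture.

```bash
cat > fit2.py <<'E'
from fit import *
W,st=load('w1'); w=lambda u,v:((u+.5)*.8-.5,(v+.5)*.8-.5)
G2=[(w(218,154),(65,150,20)),(w(222,279),(-65,150,20)),(w(698,171),(65,-340,20)),(w(680,293),(-65,-340,20))]
def r2(p): return np.concatenate([proj(W,gw(p,q),st)[0]-px for px,q in G2])
r=least_squares(r2,[551,-24,.109]); p=r.x; print('gauge',p[:2].round(1),np.degrees(p[2]).round(2),r.fun.reshape(-1,2).round(1).tolist())
inv=lambda P:gw([0,0,-p[2]],np.array(P)-[p[0],p[1],0]).round(1)
for n,px,z in [('pointer',(464,185),37),('mark top out',(312,140),58),('mark top in',(313,175),58),('plate L top',(478,209),127),('plate R',(472,268),127),('lid',(354,227),98),('bailA',(349,187),140),('bailB',(353,275),140),('tin',(492,25),85),('bottle',(687,90),130),('stapA',(80,45),45),('stapB',(222,80),45)]:
    P=atz(W,w(*px),z,st); print(n,P.round(1),inv(P))
print('bail sc/sd in new frame')
for f,px,n in [(S,sc(487,197),'S'),(D,sd(340,137),'D')]: print(n,inv(atz(f,px,135)))
for f,px,n in [(S,sc(474,386),'S'),(D,sd(179,279),'D')]: print('mark',n,inv(atz(f,px,58)))
im=W["image"][90:250,150:420]; cv2.imwrite('pics/w1c.png',cv2.resize(im,(800,474),interpolation=cv2.INTER_CUBIC))
E
python3 fit2.py
```

```text
gauge [553.2 -25.3] 6.13 [[-3.0, -1.0], [-1.1, 1.3], [3.2, -0.9], [1.0, 1.7]]
pointer [ 605.1 -118.4   37. ] [ 41.7 -98.2  37. ]
mark top out [625.8  29.1  58. ] [78.  46.3 58. ]
mark top in [594.7  25.   58. ] [46.7 45.6 58. ]
plate L top [ 588.5 -121.4  127. ] [ 24.8 -99.4 127. ]
plate R [ 539.8 -125.   127. ] [-23.9 -97.7 127. ]
lid [556.7 -21.3  98. ] [ 3.9  3.6 98. ]
bailA [591.8 -16.7 140. ] [ 39.3   4.4 140. ]
bailB [522.8 -28.1 140. ] [-30.5   0.5 140. ]
tin [ 736.7 -113.6   85. ] [ 173.  -107.4   85. ]
bottle [ 701.2 -265.4  130. ] [ 121.5 -254.5  130. ]
stapA [681.  250.1  45. ] [156.5 260.2  45. ]
stapB [667.8 118.8  45. ] [129.4 131.   45. ]
bail sc/sd in new frame
S [ 10.9  10.3 135. ]
D [  0.3   6.3 135. ]
mark S [61.6 45.5 58. ]
mark D [58.  53.5 58. ]
```

View pics/w1c.png

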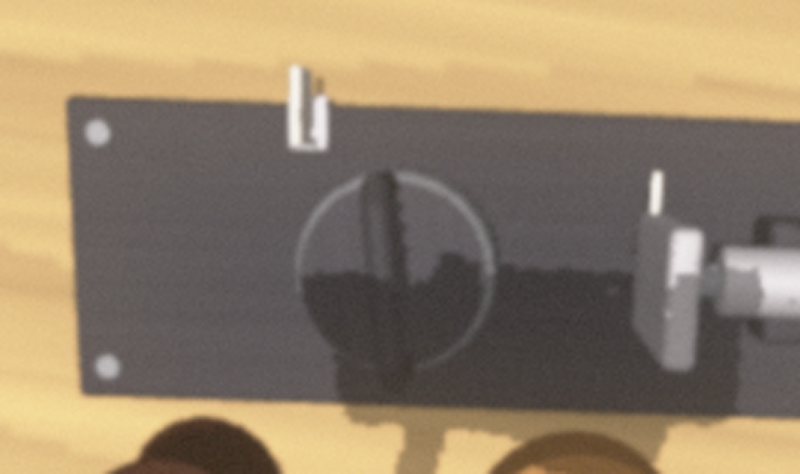

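The crop shows the bail bar running from (378,175) to (397,390) and the lid centred at (395,272). The blade's top edge is at x≈294.

```bash
cat > q.py <<'E'
from fit2 import *
c=lambda u,v:(150+(u+.5)/2.963-.5,90+(v+.5)/2.963-.5)
for n,px,z in [('bailA',(377,175),138),('bailB',(397,390),138),('lid',(395,272),98),('mark out',(295,68),58),('mark in',(293,150),58),('ptr tip',(657,172),37),('ptr base',(655,213),37),('plate',(687,235),127),('plate',(680,366),127)]:
    P=atz(W,c(*px),z,st); print(n,P.round(1),inv(P))
plan((557,-22,116),9)
E
python3 q.py | tail -10
```

```text
bailA [592.1 -14.3 138. ] [ 39.9   6.7 138. ]
bailB [521.1 -29.5 138. ] [-32.3  -0.7 138. ]
lid [556.7 -21.2  98. ] [ 3.9  3.7 98. ]
mark out [624.9  29.3  58. ] [77.2 46.6 58. ]
mark in [594.  27.  58.] [46.2 47.6 58. ]
ptr tip [ 605.4 -118.8   37. ] [ 42.  -98.5  37. ]
ptr base [ 588.9 -120.7   37. ] [ 25.3 -98.7  37. ]
plate [ 586.5 -121.   127. ] [ 22.9 -98.7 127. ]
plate [ 541.2 -126.5  127. ] [-22.7 -99.4 127. ]
t 2.2 pos [539.9 -61.5 379.9] rot [1.7997e+02 3.0000e-02 7.9400e+00] | turn rz -1.06 shift [ 23.  -36.3 263.9] per row [ 2.88 -4.54 32.99]
```

step_arm(steps=[[0, 0, -3, 0, 0, 30, 1], [0, 0, 0, 12, -18, 40, 1], [0, 0, 0, 12, -17.5, 40, 1], [0, 0, 0, 0, 0, 40, 1], [0, 0, 0, 0, 0, 40, 1], [0, 0, 0, 0, 0, 30, 1], [0, 0, 0, 0, 0, 0, 1], [0, 0, 0, 0, 0, 0, 1]])

```text
time_s: 3.2
ee_pos: [558.0, -22.0, 161.5]
ee_rot: [180.0, -0.1, 10.9]
force: [-0.7, -0.8, 0.5]
gripper_width: 91.1
gripper_force: 0.0
```

```bash
python3 -c "
from h import *
f,s=grab('wrist','w2'); print(s['force'])
a,_=grab('side','s2')
plan((557,-22,116))
cv2.imwrite('pics/c2b.png',np.hstack([cv2.resize(f['image'],(400,300)),cv2.resize(a['image'][130:330,200:467],(400,300),interpolation=cv2.INTER_CUBIC)]))"
```

```text
[-0.66135156 -0.8251299   0.46967112]
t 3.3 pos [558.3 -21.7 161.8] rot [179.94  -0.2   10.95] | turn rz 0.0 shift [-1.3  0.  45.8] per row [-0.16  0.    5.73]
```

View pics/c2b.png

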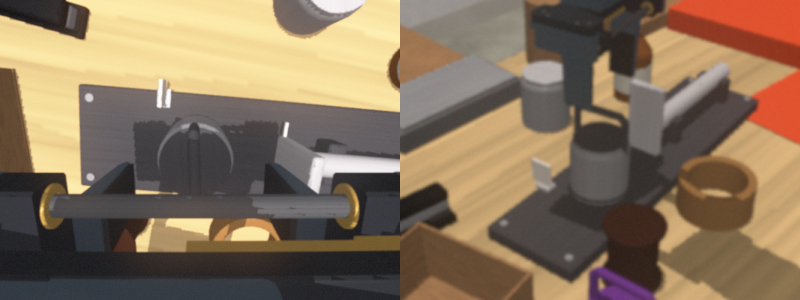

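The bail lies between the fingers and in line with them (wrist view, x≈195, with the finger midpoint at ≈200). I'll go down and close.

step_arm(steps=[[0, 0, 0, 0, 0, 25, 1], [0, 0, 0, 0, 0, 20.5, 1], [0, 0, 0, 0, 0, 0, 1], [0, 0, 0, 0, 0, 0, 0], [0, 0, 0, 0, 0, 0, 0], [0, 0, 0, 0, 0, 0, 0], [0, 0, 0, 0, 0, 0, 0], [0, 0, 0, 0, 0, 0, 0]], force=30)

```text
time_s: 4.3
ee_pos: [557.2, -21.3, 114.5]
ee_rot: [180.0, -0.0, 11.0]
force: [-1.0, 0.4, -0.6]
gripper_width: 43.9
gripper_force: 0.0
```

step_arm(steps=[[0, 0, 0, 0, 0, 0, 0], [0, 0, 0, 0, 0, 0, 0], [0, 0, 0, 0, 0, 0, 0], [0, 0, 0, 0, 0, 0, 0], [0, 0, 0, 0, 0, 0, 0], [0, 0, 0, 0, 0, 0, 0], [0, 0, 0, 0, 0, 0, 0], [0, 0, 0, 0, 0, 0, 0]])

```text
time_s: 5.3
ee_pos: [557.3, -21.2, 114.5]
ee_rot: [180.0, -0.0, 11.0]
force: [0.1, 2.0, 0.3]
gripper_width: 9.3
gripper_force: 30.0
```

Gripped, with a width of 9.3 mm on the 10 mm bar. Now lifting slowly.

step_arm(steps=[[0, 0, 0, 0, 0, -8, 0], [0, 0, 0, 0, 0, -10, 0], [0, 0, 0, 0, 0, -12, 0], [0, 0, 0, 0, 0, -14, 0], [0, 0, 0, 0, 0, -14, 0], [0, 0, 0, 0, 0, -12, 0], [0, 0, 0, 0, 0, 0, 0], [0, 0, 0, 0, 0, 0, 0]])

```text
time_s: 6.3
ee_pos: [556.8, -21.2, 184.1]
ee_rot: [-180.0, 0.0, 11.0]
force: [-0.6, -1.0, -3.9]
gripper_width: 9.1
gripper_force: 30.0
```

```bash
python3 -c "
from h import *
s=state();print(s['gripper_width'],s['force'])
th=np.radians(6.13); off=np.array([np.cos(th)*127-np.sin(th)*10,np.sin(th)*127+np.cos(th)*10])
t=np.array([553.2,-25.3])+off;print(t)
plan((t[0],t[1],184.5))"
```

```text
9.13961684121559 [-0.6441123  -0.98332434 -3.90439653]
[678.40598844  -1.79552258]
t 6.3 pos [556.8 -21.2 184.1] rot [-1.7999e+02  5.0000e-02  1.0990e+01] | turn rz 0.0 shift [123.    4.1  -0.4] per row [15.38  0.51 -0.05]
```

step_arm(steps=[[0, 0, 0, 8, 0.5, 0, 0], [0, 0, 0, 15, 0.5, 0, 0], [0, 0, 0, 20, 0.5, 0, 0], [0, 0, 0, 22, 0.5, 0, 0], [0, 0, 0, 22, 0.5, 0, 0], [0, 0, 0, 18, 0.5, 0, 0], [0, 0, 0, 12, 0.5, 0, 0], [0, 0, 0, 6, 0.5, 0, 0]])

```text
time_s: 7.3
ee_pos: [679.5, -1.5, 183.8]
ee_rot: [-180.0, 0.0, 11.0]
force: [-0.4, 0.3, -2.3]
gripper_width: 9.1
gripper_force: 30.0
```

step_arm(steps=[[0, 0, 0, 0, 0, 0, 0], [0, 0, 0, 0, 0, 8, 0], [0, 0, 0, 0, 0, 12, 0], [0, 0, 0, 0, 0, 15, 0], [0, 0, 0, 0, 0, 15, 0], [0, 0, 0, 0, 0, 12, 0], [0, 0, 0, 0, 0, 8, 0], [0, 0, 0, 0, 0, 0, 0]])

```text
time_s: 8.3
ee_pos: [678.4, -1.8, 113.6]
ee_rot: [-180.0, 0.1, 11.0]
force: [-0.5, -0.3, -2.5]
gripper_width: 9.0
gripper_force: 30.0
```

```bash
python3 -c "
from h import *
f,s=grab('side','s3'); print(s['force'],s['ee_pos'],s['gripper_width'])
a,_=grab('scene','sc3')
cv2.imwrite('pics/c3.png',np.hstack([cv2.resize(f['image'][110:310,200:467],(400,300),interpolation=cv2.INTER_CUBIC),cv2.resize(a['image'][140:300,170:383],(400,300),interpolation=cv2.INTER_CUBIC)]))"
```

```text
[-0.49958435 -0.30966642 -2.52497775] [678.36903063  -1.76899988 113.64004336] 8.996222816219182
```

View pics/c3.png

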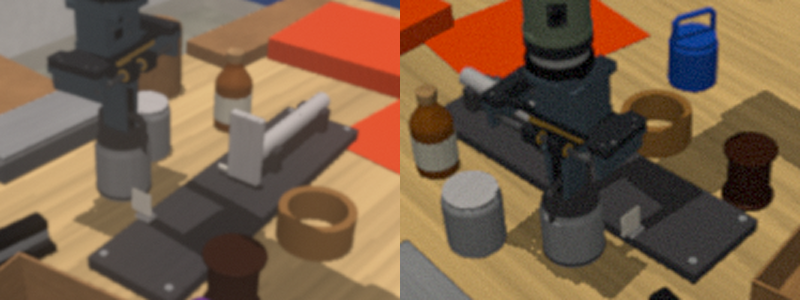

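The canister hangs upright over the bench beside the bed, clear of the tin and the mark. It is about 19 mm up, so I'll lower it slowly.

step_arm(steps=[[0, 0, 0, 0, 0, 4, 0], [0, 0, 0, 0, 0, 4, 0], [0, 0, 0, 0, 0, 4, 0], [0, 0, 0, 0, 0, 3, 0], [0, 0, 0, 0, 0, 2, 0], [0, 0, 0, 0, 0, 1, 0], [0, 0, 0, 0, 0, 0.5, 0], [0, 0, 0, 0, 0, 0, 0]])

```text
time_s: 9.4
ee_pos: [678.8, -1.8, 96.0]
ee_rot: [180.0, -0.0, 11.0]
force: [-0.1, 0.6, -3.7]
gripper_width: 9.0
gripper_force: 30.0
```

step_arm(steps=[[0, 0, 0, 0, 0, 0.5, 0], [0, 0, 0, 0, 0, 0.5, 0], [0, 0, 0, 0, 0, 0.5, 0], [0, 0, 0, 0, 0, 0.5, 0], [0, 0, 0, 0, 0, 0, 0], [0, 0, 0, 0, 0, 0, 0], [0, 0, 0, 0, 0, 0, 0], [0, 0, 0, 0, 0, 0, 0]])

```text
time_s: 10.4
ee_pos: [679.0, -1.6, 94.4]
ee_rot: [180.0, -0.0, 11.0]
force: [0.4, 0.6, 2.5]
gripper_width: 8.9
gripper_force: 30.0
```

Contact: the force went from -3.7 to +2.5 N. Now releasing.

step_arm(steps=[[0, 0, 0, 0, 0, 0, 0.15], [0, 0, 0, 0, 0, 0, 0.3], [0, 0, 0, 0, 0, 0, 0.5], [0, 0, 0, 0, 0, 0, 0.6], [0, 0, 0, 0, 0, 0, 0.6], [0, 0, 0, 0, 0, 0, 0.6], [0, 0, 0, 0, 0, 0, 0.6], [0, 0, 0, 0, 0, 0, 0.6]])

```text
time_s: 11.4
ee_pos: [678.7, -1.8, 93.9]
ee_rot: [180.0, 0.0, 11.0]
force: [-0.8, -1.0, -0.8]
gripper_width: 54.4
gripper_force: 0.0
```

step_arm(steps=[[0, 0, 0, 0, 0, -5, 0.6], [0, 0, 0, 0, 0, -15, 0.6], [0, 0, 0, 0, 0, -20, 0.6], [0, 0, 0, 0, 0, -30, 0.6], [0, 0, 0, 0, 0, -30, 0.6], [0, 0, 0, 0, 0, -20, 0.6], [0, 0, 0, 0, 0, 0, 0.6], [0, 0, 0, 0, 0, 0, 0.6]])

```text
time_s: 12.4
ee_pos: [678.3, -1.8, 213.5]
ee_rot: [-180.0, 0.1, 11.0]
force: [-0.6, -0.1, 0.3]
gripper_width: 54.6
gripper_force: 0.0
```

```bash
python3 -c "
from h import *
s=state();print(s['gripper_width'],s['force'])
th=np.radians(6.13); g=np.array([553.2,-25.3]); y=np.array([-np.sin(th),np.cos(th)])
t=g-99*y; print(t); plan((t[0],t[1],214.4),6.1)"
```

```text
54.569851053797436 [-0.61598582 -0.10745682  0.31346049]
[ 563.7716844  -123.73393464]
t 12.4 pos [678.3  -1.8 213.5] rot [-1.800e+02  5.000e-02  1.099e+01] | turn rz 4.89 shift [-126.8  109.1   -0.9] per row [-15.85  13.64  -0.12]
```

step_arm(steps=[[0, 0, 4.9, 0, 0, 0, 0.6], [0, 0, 0, -17, 15, 0, 0.6], [0, 0, 0, -25, 22, 0, 0.6], [0, 0, 0, -30, 25, 0, 0.6], [0, 0, 0, -30, 25, 0, 0.6], [0, 0, 0, -25, 22, 0, 0.6], [0, 0, 0, 0, 0, 0, 0.6], [0, 0, 0, 0, 0, 0, 0.6]])

```text
time_s: 13.4
ee_pos: [564.2, -123.2, 213.3]
ee_rot: [-180.0, 0.0, 6.1]
force: [0.1, -0.1, 0.3]
gripper_width: 54.8
gripper_force: 0.0
```

```bash
python3 -c "
from h import *
plan((563.8,-123.7,85))
f,s=grab('wrist','w4'); a,_=grab('side','s4')
cv2.imwrite('pics/c4.png',np.hstack([cv2.resize(f['image'],(400,300)),cv2.resize(a['image'][110:310,200:467],(400,300),interpolation=cv2.INTER_CUBIC)]))"
```

```text
t 13.4 pos [ 564.2 -123.2  213.3] rot [-1.7996e+02  3.0000e-02  6.0800e+00] | turn rz 0.0 shift [ -0.4   0.4 128.3] per row [-0.05  0.05 16.04]
```

View pics/c4.png

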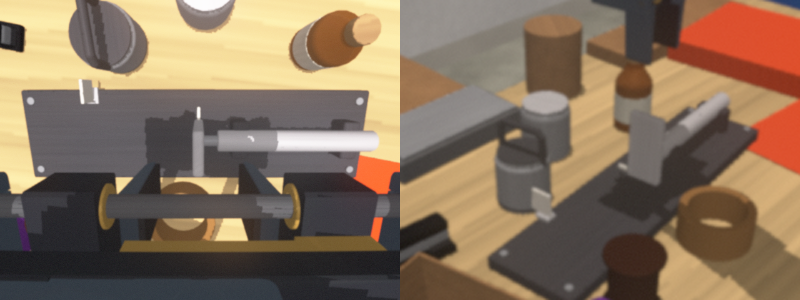

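The plate (wrist view, x≈198) is centred between the fingers, and the canister stands upright beside the bed. Going down onto the plate and closing.

step_arm(steps=[[0, 0, 0, 0, 0, 25, 0.6], [0, 0, 0, 0, 0, 35, 0.6], [0, 0, 0, 0, 0, 35, 0.6], [0, 0, 0, 0, 0, 20, 0.6], [0, 0, 0, 0, 0, 13, 0.6], [0, 0, 0, 0, 0, 0, 0.6], [0, 0, 0, 0, 0, 0, 0], [0, 0, 0, 0, 0, 0, 0]], force=45)

```text
time_s: 14.5
ee_pos: [564.7, -123.7, 87.0]
ee_rot: [180.0, -0.1, 6.1]
force: [-0.0, 0.7, -0.4]
gripper_width: 37.3
gripper_force: 0.0
```

step_arm(steps=[[0, 0, 0, 0, 0, 0, 0], [0, 0, 0, 0, 0, 0, 0], [0, 0, 0, 0, 0, 0, 0], [0, 0, 0, 0, 0, 0, 0], [0, 0, 0, 0, 0, 0, 0], [0, 0, 0, 0, 0, 0, 0], [0, 0, 0, 0, 0, 0, 0], [0, 0, 0, 0, 0, 0, 0]])

```text
time_s: 15.5
ee_pos: [563.9, -121.9, 86.2]
ee_rot: [-179.9, -0.0, 6.0]
force: [-0.5, 5.6, 2.1]
gripper_width: 11.8
gripper_force: 45.0
```

```bash
python3 -c "
from h import *
s=state(); print(s['gripper_width'],s['force'],s['ee_pos'],s['ee_rot'])
f,s=grab('wrist','w5')"
```

```text
11.801184436155852 [-0.45426946  5.6009101   2.11330677] [ 563.85426535 -121.92376799   86.22971844] [-1.79857435e+02 -8.78712793e-03  6.04921267e+00]
```

Gripped at 11.8 mm. I'll pull to just short of the mark, then look.

step_arm(steps=[[0, 0, 0, 0, -10, 0, 0], [0, 0, 0, 0, -20, 0, 0], [0, 0, 0, 0, -25, 0, 0], [0, 0, 0, 0, -25, 0, 0], [0, 0, 0, 0, -25, 0, 0], [0, 0, 0, 0, -20, 0, 0], [0, 0, 0, 0, -10, 0, 0], [0, 0, 0, 0, 0, 0, 0]])

```text
time_s: 16.55
ee_pos: [550.0, 10.2, 86.2]
ee_rot: [179.9, -0.1, 6.1]
force: [1.7, -8.5, 1.1]
gripper_width: 12.1
gripper_force: 45.0
```

```bash
python3 -c "
from h import *
s=state(); print(s['gripper_width'],s['force'],s['ee_pos'],s['ee_rot'],s['gripper_force'])
f,s=grab('wrist','w6'); S,_=grab('scene','sc6'); p=[(553.2+ -np.sin(.107)*46+60*np.cos(.107)),-25.3+46+60*.107,45]
u=proj(f,p,s)[0]; v=proj(S,p)[0]; print(u,v)
def cr(im,c,w,h): x=int(np.clip(c[0]-w/2,0,640-w)); y=int(np.clip(c[1]-h/2,0,480-h)); print(x,y); return cv2.resize(im[y:y+h,x:x+w],(800,300) if w>h*2 else (400,300),interpolation=cv2.INTER_CUBIC)
cv2.imwrite('pics/c6.png',np.hstack([cr(f['image'],u,160,120),cr(S['image'],v,80,60)]))"
```

```text
12.060299205973276 [ 1.72592323 -8.530299    1.08295677] [549.97739222  10.16629814  86.22635266] [ 1.79864076e+02 -5.25947522e-02  6.11392059e+00] 45.023120641708374
[294.31722052 156.61062941] [293.0724331  256.31563179]
214 96
253 226
```

View pics/c6.png

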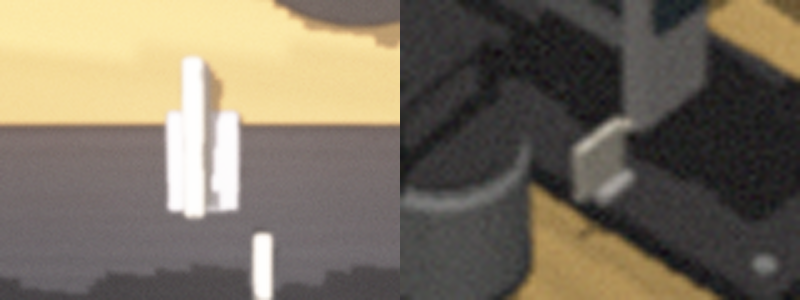

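The wrist crop shows the pointer finger at x≈262 (tip row 235) and the blade's top strip at x≈194 (rows 58–217). The pointer is still short of the mark, so I'll measure the gap.

```bash
cat > gap.py <<'E'
from h import *
import sys
def g(P,th=np.radians(6.1)): d=np.array(P)-[553.2,-25.3,0]; return np.array([d[0]*np.cos(th)+d[1]*np.sin(th),-d[0]*np.sin(th)+d[1]*np.cos(th)]).round(1)
f,s=load('w6'); c=lambda u,v:(214+(u+.5)/2.5-.5,96+(v+.5)/2.5-.5)
print('tip',g(atz(f,c(262,235),37,s)),'base',g(atz(f,c(262,295),37,s)))
print('blade out',g(atz(f,c(194,58),58,s)),'in',g(atz(f,c(194,215),58,s)), 'pitch mm/px',g(atz(f,c(195,215),58,s)))
print('plate from TCP',g(s['ee_pos']))
E
python3 gap.py
```

```text
tip [42.3 34.1] base [29.3 34.1]
blade out [77.8 46.8] in [48.7 47.2] pitch mm/px [48.7 47. ]
plate from TCP [ 0.6 35.6]
```

The gap is 13 mm. The measured x values (42.3 and 48.7) match the nominal 42 and 48.

step_arm(steps=[[0, 0, 0, 0, -3, 0, 0], [0, 0, 0, 0, -4, 0, 0], [0, 0, 0, 0, -3, 0, 0], [0, 0, 0, 0, -2, 0, 0], [0, 0, 0, 0, -1, 0, 0], [0, 0, 0, 0, 0, 0, 0], [0, 0, 0, 0, 0, 0, 0], [0, 0, 0, 0, 0, 0, 0]])

```text
time_s: 17.65
ee_pos: [548.7, 22.2, 86.2]
ee_rot: [179.8, -0.1, 6.1]
force: [1.6, -8.0, 1.8]
gripper_width: 11.9
gripper_force: 45.0
```

```bash
python3 -c "
from h import *
f,s=grab('wrist','w7'); print(s['gripper_width'],s['force'],s['ee_pos'],s['gripper_force'],s['qvel'].round(2)); a,_=grab('side','s7')
x,y=200,90
cv2.imwrite('pics/c7.png',np.hstack([cv2.resize(f['image'][60:210,220:420],(400,300),interpolation=cv2.INTER_CUBIC),cv2.resize(a['image'][110:310,200:467],(400,300),interpolation=cv2.INTER_CUBIC)]))"
```

```text
11.920117982868348 [ 1.59317849 -8.04435046  1.83768507] [548.69067527  22.1826721   86.21425129] 45.02378046512604 [0.07 0.04 0.   0.13 0.02 0.1 ]
```

View pics/c7.png

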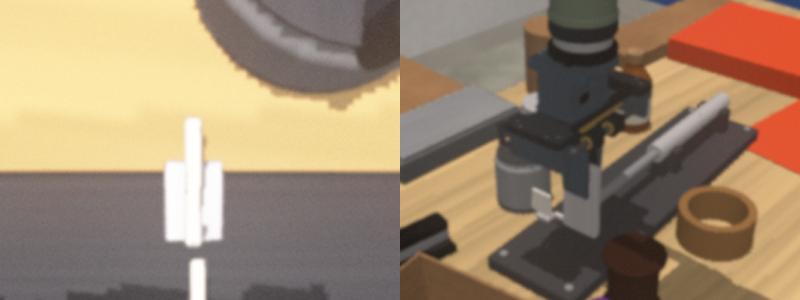

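The wrist crop shows the pointer at x≈197 and the blade at x≈193, so about 1 mm remains. One last nudge, then hold and hand in.

step_arm(steps=[[0, 0, 0, 0, -1, 0, 0], [0, 0, 0, 0, 0, 0, 0], [0, 0, 0, 0, 0, 0, 0], [0, 0, 0, 0, 0, 0, 0], [0, 0, 0, 0, 0, 0, 0], [0, 0, 0, 0, 0, 0, 0], [0, 0, 0, 0, 0, 0, 0], [0, 0, 0, 0, 0, 0, 0]])

```text
time_s: 18.75
ee_pos: [548.6, 23.1, 86.2]
ee_rot: [179.8, -0.1, 6.1]
force: [1.5, -9.4, 1.7]
gripper_width: 11.8
gripper_force: 45.0
```

```bash
python3 -c "
from h import *
s=state(); print(s['ee_pos'],s['gripper_force'],s['force']); print(job_done())"
```

```text
[548.59766773  23.12293048  86.21148104] 45.02451181411743 [ 1.50423672 -9.42981874  1.73840708]
the job is handed in; nothing more can be done
None
```

I handed the job in at 18.75 s: the canister stands upright on the bench beside the bed, and the gripper is holding the rod with its pointer within about 1 mm of the length mark, though no verdict came back.

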